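Sheathe the tea scoop, then hold the tea tin's sprung lid open for refilling

ROBOT

A 6-joint arm with a two-finger parallel gripper is mounted at the origin on the work surface. World frame = base frame: x ahead of the robot, y to its left, z up, the work surface at z = 0. Lengths are in m, angles in rad, forces in N, time in s.
With the tool pointing down it reaches from about 0.35 to 0.975 m from the base axis. Payload 7.1 kg.
Tool frame: the origin (TCP) lies midway between the tips of the shut fingers; the grasp point (between the pads) lies 19 mm behind it; z points along the fingers, y is the line along which they close (so a half turn about z gives the same grasp; the last joint's range is limited). The gripper opens to 88 mm and grips with 3 to 60 N. Pads are 20 mm wide; open, the fingers measure 115 mm over their backs; the gripper's body (75 mm by 178 mm) begins 61 mm behind the grasp point.
Start: joints at [1.209, 0.423, 1.63, -0, 1.089, -0.019], TCP at [0.21, 0.589, 0.223] pointing down, gripper open.
Joint ranges: [-3, 3], [-0.9, 2.11], [0.09, 2.58], [-1.31, 4.45], [0.11, 2.69], [-2.54, 2.54]. Speed limits (rad/s): [2.39, 2.39, 3.01, 3.14, 3.14, 3.14].

INTERFACE

Orientations are given as a unit quaternion [w, x, y, z].
In Python, from station import move_pose, movel, movej, command_gripper, wait, inverse_kinematics, read_camera, camera_info, MotionError, job_done, get_time, get_joint_pos, get_qvel, get_effort, get_tcp_pos, get_ee_rot, get_ft_force, get_ft_torque, get_grip_width, get_finger_force gives the robot as it stands. Calls block until the motion is done:
- move_pose(position, orientation): joint-space move of the TCP to a pose.
- movel(position, frame=None, v=0.15, until_force=None): straight line of the TCP; frame=None keeps the orientation; v is the mean speed in m/s. With until_force (N) it stops when the force on the tool has changed by that much, and returns True; else False.
- movej(angles): joint-space move.
- command_gripper(opening): opening from 0.0 (shut) to 1.0 (fully open); the grip force is fixed at half the most; returns when the fingers have stopped.
- wait(seconds).
- inverse_kinematics(position, orientation): joint angles nearest the present ones, or None.
- read_camera(name): name is "scene" or "top"; returns the picture (480x640x3 uint8, red, green, blue); there is no depth.
- camera_info(name): a dict with "intrinsics" (3x3 intrinsics, pixels), "T" (4x4, takes a point from camera to world coordinates). Camera axes: x right, y up, looking along -z (the intrinsics and any distortion apply to the point x, -y, -z); pixel columns grow to the right and rows downward; lengths in m; the calibration is good to about 2 mm. A picture is of the moment at which its call begins. camera_info takes no time and is no camera call.
A pose or a line that the arm cannot do raises MotionError and nothing moves.
- job_done(): hands the job in; it is judged then, once.
Readings, each from a call of its own:
- get_time(): time.
- get_joint_pos(): joint angles.
- get_qvel(): joint speeds.
- get_effort(): joint torques, N m.
- get_tcp_pos(): TCP position.
- get_ee_rot(): TCP orientation.
- get_ft_force(): force on the tool from outside, world axes, zero at the start.
- get_ft_torque(): the same for the moment, N m.
- get_grip_width(): opening from 0.0 (shut) to 1.0 (fully open).
- get_finger_force(): force on a finger pad.
Only numpy, scipy, OpenCV 4.12 (cv2) and the standard library are available. Lean on these libraries where they do the work, as an engineer would, in place of code of your own. Each camera call takes 0.05 s, during which the arm holds its last target. There are 200 camera calls.

TASK

I am about to refill the tea tin, but the tea scoop is lying on its lid: slide the scoop's handle fully home into its bamboo sleeve, with the bowl left outside, and let go of it there. Then raise the tin's lid, which springs shut if released, and hold it open at 60 degrees from closed (give or take a few degrees); finish while the gripper is still holding it there. Leave the other things on the shelf where they stand.

Things in the scene. Friction and masses are not known exactly. Their poses are not given: they have to be found in the camera images.
- tin: (All sizes here in mm.) Square stainless tea tin, fixed to the shelf, 116 x 116 in plan, open top at 90 above the shelf, 96 with the lid shut. Origin: centre of its underside; z up; the lid's handle sticks out on its -x side (roughly towards the robot), the hinge is along its +x rim.
- lid (a joint): Angle of the tin's lid in rad: 0 shut, grows as the handle side rises, stop at 1.75. A spring and the lid's weight shut it from every angle (about 1 N at the handle lifts it and holds it at 60 degrees = 1.047 rad). The lid is a flat steel plate 118 x 118 x 6, 120 g.
- lid_handle (a point): Centre of the lid's handle: a black bar 30 long, 16 in diameter, parallel to the hinge (tin's y), flat free ends, joined to the lid by a flat stem 12 wide at the bar's middle. Bar axis 34 in front of the lid's edge, 152 from the hinge, 94 above the shelf when shut. It can be pinched from above by its two ends and may turn between the pads as the lid swings. Axes: turn with the lid.
- lid_hinge (a point): Point on the hinge axis at the middle of the tin's +x rim, 90 above the shelf and 58 from the tin's centre; y runs along the axis. With the lid shut the handle lies at (-152, 0, +4) from it in the tin's axes.
- scoop: Loose bamboo tea scoop, about 40 g, lying across the shut lid (underside 96 above the shelf). Handle 120 long (local x -60 to 60), 14 wide, 16 tall; round bowl, diameter 32, 18 tall, centred at local x -75, open upwards. Origin: middle of the handle's underside; +x to the plain tip, z up. A grip across the handle at local x -36 stays outside the sleeve when home.
- scoop_tip (a point): Centre of the plain end of the scoop's handle: local (60, 0, 8) of the scoop, same axes.
- sleeve: Bamboo sleeve for the scoop's handle, fixed to the shelf: a horizontal square tube 90 long, 27 wide, top at 46, on a foot plate 110 x 50 x 6. Opening 17 wide x 19 tall, floor 22 above the shelf, open only at the -x end (local x -45), closed inside at local x 37: 82 deep. Origin: under the tube's centre; x from mouth to closed end (roughly away from the robot), z up.
- sleeve_mouth (a point): Mouth of the sleeve, at the height of the handle's centre when it lies on the sleeve's floor: local (-45, 0, 30) of the sleeve, same axes.
- sleeve_end (a point): Inside face of the sleeve's closed end, where the scoop's tip belongs: local (37, 0, 30) of the sleeve, same axes.
- mug: Bystander: red enamel mug, empty, radius 40, 80 tall, handle on one side (mm). Origin: centre of its underside.
- jar: Bystander: glass jar, radius 34, 100 tall (mm). Origin: centre of its underside.
- bottle: Bystander: green glass bottle, radius 28, 160 tall (mm). Origin: centre of its underside.
- spatula_rest: Bystander: flat bamboo spatula rest, 120 x 90 x 18 tall, empty (mm). Origin: centre of its underside.
- bowl: Bystander: white ceramic bowl, rim radius 50, 45 tall (mm). Origin: centre of its underside.
- timer: Bystander: round white kitchen timer, radius 28, 41 tall (mm). Origin: centre of its underside.
Not all that is in view belongs to the job. Of the things shaped like the scoop, the wooden one is meant.

How it is judged:
On the way:
1. the scoop's handle is fully home in the sleeve and let go (x of scoop_tip in the frame of sleeve_end between -0.008 and 0.004 m and y of scoop_tip in the frame of sleeve_end between -0.005 and 0.005 m and z of scoop_tip in the frame of sleeve_end between -0.006 and 0.006 m and angle between the x axis of scoop and the x axis of sleeve, either way round below 0.12 rad and contact force between the fingers and scoop below 0.1 N and value of joint lid below 0.1 rad), for 0.2 s.
At the end, for the whole second after the job is handed in: The lid stands still at 60 degrees (0.92 to 1.18 rad) with the fingers holding it (more than 0.3 N) and no loose thing touching the tin or its lid; the scoop lies in the sleeve, tip within 8 mm of the closed end, not touched by the fingers; no bystander has moved more than 30 mm (x of scoop_tip in the frame of sleeve_end between -0.008 and 0.004 m and y of scoop_tip in the frame of sleeve_end between -0.005 and 0.005 m and z of scoop_tip in the frame of sleeve_end between -0.006 and 0.006 m and angle between the x axis of scoop and the x axis of sleeve, either way round below 0.12 rad and contact force between the fingers and scoop below 0.1 N and value of joint lid between 0.92 and 1.18 rad and velocity of joint lid between -0.05 and 0.05 rad/s and contact force between the fingers and tin above 0.3 N and contact force between each of scoop, mug, jar, bottle, spatula_rest, bowl, timer and tin below 0.1 N); the arm keeps its last pose, push and grip.
It fails at once if one of the other things on the shelf is pushed more than 30 mm from its place (distance of any of mug, jar, bottle, spatula_rest, bowl, timer from where it was at the start of the episode above 0.03 m).
It also fails if it takes over 64 s, if anything falls off the work surface, if the arm or the gripper's body presses on something with over 40 N, if the wrist force passes 120 N, or if a joint passes its speed limit or range.

## Working session

There is one attempt and no reset: what is moved stays moved. The work goes in short steps, each a Python script; the robot and the scene stay as the last script left them, time stands still between calls to the robot, and variables do not carry over. Pictures are saved under pics/ and viewed, at most 10 in all, crops included, and the job is handed in when it is done.

```bash
ls; mkdir -p pics
python3 - <<'E'
from station import *
import cv2, numpy as np
np.set_printoptions(precision=4,suppress=True)
for n in ("scene","top"):
    im=read_camera(n); cv2.imwrite(f"pics/{n}0.png",im[:,:,::-1]); print(n,camera_info(n))
E
```

```text
pics
scene {'intrinsics': array([[466.7498,   0.    , 319.0073],
       [  0.    , 466.7498, 234.4935],
       [  0.    ,   0.    ,   1.    ]]), 'T': array([[ 0.7025, -0.608 ,  0.3701,  0.8828],
       [ 0.7117,  0.5973, -0.3698, -0.3577],
       [ 0.0038,  0.5231,  0.8522,  0.9184],
       [ 0.    ,  0.    ,  0.    ,  1.    ]])}
top {'intrinsics': array([[519.6921,   0.    , 323.5738],
       [  0.    , 519.6921, 242.6844],
       [  0.    ,   0.    ,   1.    ]]), 'T': array([[-0.0174,  0.9912, -0.1315,  0.4317],
       [-0.9998, -0.018 , -0.0033,  0.0162],
       [-0.0056,  0.1315,  0.9913,  1.0952],
       [ 0.    ,  0.    ,  0.    ,  1.    ]])}
```

View pics/scene0.png

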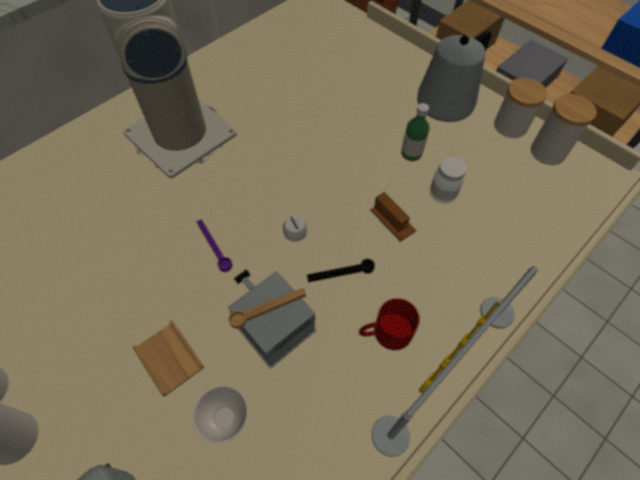

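View pics/top0.png

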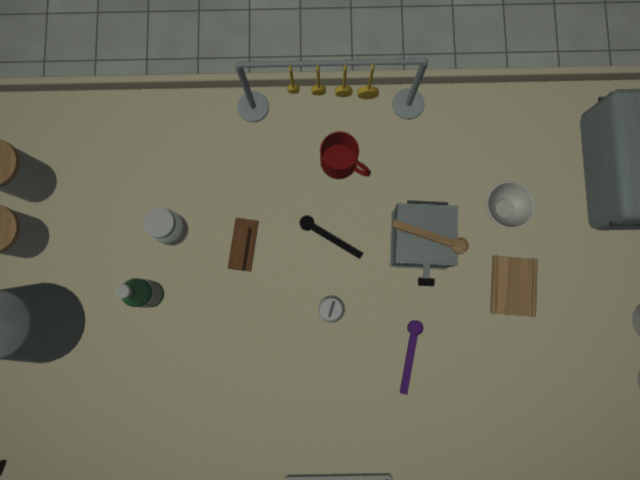

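The scene view shows the tin at about (272,318) with the scoop across it, its bowl at (237,318) and its tip at (305,292). The handle is at (243,276) and the sleeve at (393,215). In the top view the tin is at (426,235), the scoop bowl at (460,245), the tip at (395,225), the handle at (426,282) and the sleeve at (243,245). The purple and black scoops are decoys. Next I'll enlarge these areas to measure them.

```bash
cat > h.py <<'E'
import cv2, numpy as np
from station import *
np.set_printoptions(precision=4,suppress=True)
CI={n:camera_info(n) for n in("scene","top")}
def ray(n,p):
    K,T=CI[n]["intrinsics"],CI[n]["T"]
    d=np.array([(p[0]-K[0,2])/K[0,0],-(p[1]-K[1,2])/K[1,1],-1.])
    d=T[:3,:3]@d; return T[:3,3],d/np.linalg.norm(d)
def plane(n,p,z):
    o,d=ray(n,p); return o+d*(z-o[2])/d[2]
def tri(ps,pt):   # midpoint of the two rays, and gap
    a,u=ray("scene",ps); b,v=ray("top",pt)
    s,t=np.linalg.lstsq(np.c_[u,-v],b-a,rcond=None)[0]
    P,Q=a+s*u,b+t*v; return (P+Q)/2,np.linalg.norm(P-Q)
E
python3 - <<'E'
import cv2,numpy as np
s=cv2.imread('pics/scene0.png');t=cv2.imread('pics/top0.png')
def c(i,x,y,w=100,h=75): return cv2.convertScaleAbs(cv2.resize(i[y:y+h,x:x+w],(400,300),interpolation=cv2.INTER_CUBIC),alpha=1.6)
o=np.vstack([np.hstack([c(t,380,195,133,100),c(t,200,210,80,60)]),np.hstack([c(s,215,260,133,100),c(s,360,185,80,60)])])
cv2.imwrite('pics/z.png',o)
E
```

```text
(no output)
```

View pics/z.png

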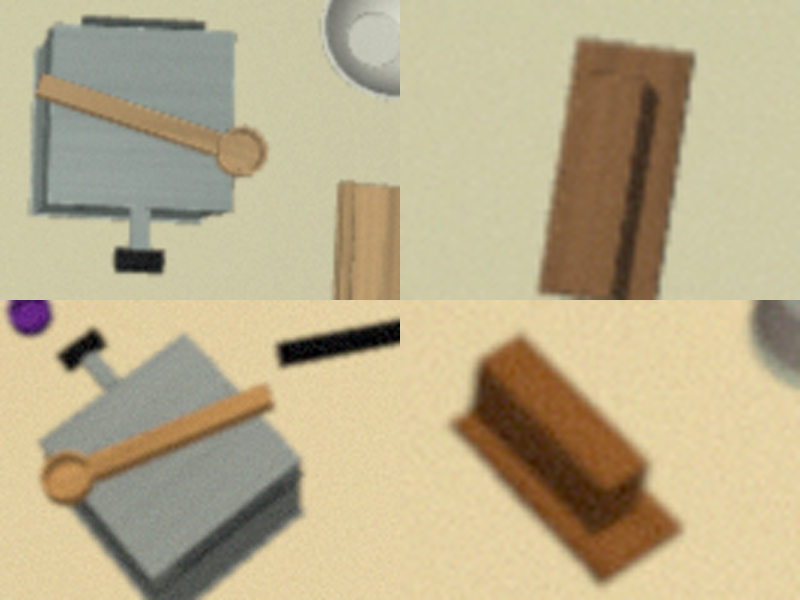

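The enlarged crops show the scoop's handle with a sunlit top face, the black handle bar, and the sleeve on its foot plate. In the scene crop the sleeve's near (+x) end is closed. Now I'll measure with masks and both views.

Run:
```python
from h import *
I={n:cv2.imread(f'pics/{n}0.png') for n in('scene','top')}
def mask(n,roi,lo,hi):
    hsv=cv2.cvtColor(I[n],cv2.COLOR_BGR2HSV); m=cv2.inRange(hsv,lo,hi); k=np.zeros_like(m); x,y,w,h=roi; k[y:y+h,x:x+w]=m[y:y+h,x:x+w]
    nc,l,st,ce=cv2.connectedComponentsWithStats(k); i=1+np.argmax(st[1:,4]); return (l==i),ce[i],st[i]
for n,p in (('top',[(398,224),(430,236),(243,235),(426,282),(410,250),(280,230)]),('scene',[(300,293),(270,305),(392,205),(243,276),(270,320),(340,220)])):
    print(n,[cv2.cvtColor(I[n],cv2.COLOR_BGR2HSV)[y,x].tolist() for x,y in p])
# lid handle bar
mt,ct,_=mask('top',(410,272,35,20),(0,0,0),(180,255,50)); ms,cs,_=mask('scene',(228,265,25,22),(0,0,0),(180,255,50))
print('bar',ct,cs,tri(cs,ct),mt.sum(),ms.sum())
for n,m in(('top',mt),('scene',ms)):
    r=cv2.minAreaRect(np.argwhere(m)[:,::-1].astype(np.float32)); print(n,r)
# sleeve outline in top view
m,c,_=mask('top',(215,205,60,80),(0,70,0),(25,255,255)); print('sleeve px',c,m.sum())
b=cv2.boxPoints(cv2.minAreaRect(np.argwhere(m)[:,::-1].astype(np.float32))); print(b)
W=np.array([plane('top',p,.006) for p in b]); print(W,np.linalg.norm(W-np.roll(W,-1,0),axis=1),W.mean(0))
# scene corners picked from the enlarged view (5x, origin 360,185 at crop 400,300)
f=lambda u,v:((u-400)/5+360-.4,(v-300)/5+185-.4)
for nm,p in dict(pl1=(453,424),pl2=(603,582),pl3=(683,527)).items():
    q=plane('scene',f(*p),.006); j=np.argmin(np.linalg.norm(W[:,:2]-q[:2],axis=1)); print(nm,q,tri(f(*p),b[j]))
T=np.array([plane('scene',f(*p),.046) for p in((480,362),(522,335),(648,465),(605,497))]); print('tube top',T,np.linalg.norm(T-np.roll(T,-1,0),axis=1),T.mean(0))
```

```text
top [[17, 100, 112], [17, 100, 102], [15, 131, 84], [75, 27, 19], [73, 18, 100], [26, 49, 129]]
scene [[16, 147, 120], [17, 146, 112], [15, 183, 92], [80, 118, 13], [48, 14, 91], [21, 75, 142]]
bar [425.7064 281.6606] [241.6203 276.1519] (array([ 0.4856, -0.1756,  0.0922]), np.float64(0.0004576867739130682)) 109 79
top ((425.5, 281.5), (7.0, 15.0), 90.0)
scene ((241.74002075195312, 276.32000732421875), (5.800000190734863, 14.000000953674316), 53.13010025024414)
sleeve px [242.6911 244.0864] 1227
[[227.022  267.8533]
 [234.7018 216.6552]
 [258.2714 220.1907]
 [250.5917 271.3888]]
[[0.5265 0.2238 0.006 ]
 [0.6356 0.2082 0.006 ]
 [0.627  0.1579 0.006 ]
 [0.5182 0.1742 0.006 ]] [0.1102 0.051  0.11   0.0503] [0.5768 0.191  0.006 ]
pl1 [0.522  0.1739 0.006 ] (array([0.5194, 0.1758, 0.0012]), np.float64(0.002415366972264523))
pl2 [0.6285 0.1578 0.006 ] (array([0.6277, 0.1585, 0.0041]), np.float64(0.0009115708176983916))
pl3 [0.6352 0.2069 0.006 ] (array([0.6353, 0.2079, 0.0051]), np.float64(0.0011147192997153453))
tube top [[0.5232 0.1854 0.046 ]
 [0.5266 0.2109 0.046 ]
 [0.6142 0.1965 0.046 ]
 [0.6117 0.1696 0.046 ]] [0.0258 0.0888 0.027  0.0899] [0.5689 0.1906 0.046 ]
```

Run:
```python
from h import *
I={n:cv2.imread(f'pics/{n}0.png') for n in('scene','top')}
R={}
for n,roi in(('top',(388,212,85,45)),('scene',(224,284,88,50))):
    hsv=cv2.cvtColor(I[n],cv2.COLOR_BGR2HSV); x,y,w,h=roi
    m=cv2.inRange(hsv,(10,75 if n=='top' else 100,0),(19,255,255)); k=np.zeros_like(m);k[y:y+h,x:x+w]=m[y:y+h,x:x+w]
    nc,l,st,ce=cv2.connectedComponentsWithStats(k); P=np.argwhere(l==1+np.argmax(st[1:,4]))[:,::-1].astype(float)
    hd=P[P[:,0]<448] if n=='top' else P[P[:,0]>252]   # handle part
    vx,vy,cx,cy=cv2.fitLine(hd.astype(np.float32),cv2.DIST_L2,0,.01,.01).ravel()
    d=np.array([vx,vy]); t=(P-[cx,cy])@d
    s=(P-[cx,cy])@np.array([-vy,vx]); th=(hd-[cx,cy])@d; e0=np.array([cx,cy])
    R[n]=(e0+d*t.min(),e0+d*t.max()); print(n,len(P),R[n],'width px',len(hd)/(th.max()-th.min()))
    a,b=[plane(n,p,.108) for p in R[n]]; print(a,b,np.linalg.norm(a-b))
print('tip',tri(R['scene'][1],R['top'][0]),'bowl end',tri(R['scene'][0],R['top'][1]))
# lid corners (top crop 3x from 380,195 ; scene crop 3x from 215,260)
ft=lambda u,v:(u/400*133+380-.3,v/3+195-.3); fs=lambda u,v:(u/400*133+215-.3,(v-300)/3+260-.3)
tc=[(52,25),(236,33),(233,210),(46,206)]; sc=[(299,460),(155,577),(40,442),(184,335)]
A=np.array([plane('top',ft(*p),.096) for p in tc]);B=np.array([plane('scene',fs(*p),.096) for p in sc])
print(A,A.mean(0));print(B,B.mean(0))
for p in sc:
    q=plane('scene',fs(*p),.096); j=np.argmin(np.linalg.norm(A-q,axis=1)); print(tri(fs(*p),ft(*tc[j])))
# bar end pixels
for n,c,a in(('top',(425.7,281.7),None),):
    for u in((115,259),(163,262)): print('bar end',plane('top',ft(*u),.098))
```

```text
top 706 (array([392.4221, 222.6974]), array([467.5642, 248.2802])) width px 7.6460932352766315
[ 0.5991 -0.1137  0.108 ] [ 0.5469 -0.2554  0.108 ] 0.15100188750391516
scene 805 (array([229.4346, 323.0192]), array([304.4409, 291.034 ])) width px 8.486427818887218
[ 0.5512 -0.2556  0.108 ] [ 0.6011 -0.1141  0.108 ] 0.15001746547938774
tip (array([ 0.5998, -0.1137,  0.1053]), np.float64(0.0009292055491935924)) bowl end (array([ 0.5482, -0.2559,  0.1026]), np.float64(0.0024004031803306005))
[[ 0.6399 -0.1255  0.096 ]
 [ 0.6324 -0.2449  0.096 ]
 [ 0.5168 -0.237   0.096 ]
 [ 0.5215 -0.1174  0.096 ]] [ 0.5777 -0.1812  0.096 ]
[[ 0.6422 -0.1287  0.096 ]
 [ 0.6352 -0.2416  0.096 ]
 [ 0.5196 -0.2361  0.096 ]
 [ 0.5268 -0.1214  0.096 ]] [ 0.5809 -0.182   0.096 ]
(array([ 0.6408, -0.1267,  0.0903]), np.float64(0.0009971189258420716))
(array([ 0.6337, -0.2432,  0.0958]), np.float64(0.004214053471371777))
(array([ 0.5177, -0.2366,  0.0935]), np.float64(0.0024213500927751644))
(array([ 0.5225, -0.1187,  0.0862]), np.float64(0.00020817839631069438))
bar end [ 0.4866 -0.1599  0.098 ]
bar end [ 0.4842 -0.1903  0.098 ]
```

```bash
cat >> h.py <<'E'
def Q(yaw): return np.array([0,np.cos(yaw/2),np.sin(yaw/2),0])   # tool down, tool x along yaw
SY=np.radians(-8.5)   # sleeve yaw
TIP=np.array([.600,-.1137]); SCY=np.radians(70.2); G=TIP-.096*np.array([np.cos(SCY),np.sin(SCY)])
E
python3 - <<'E'
from h import *
print(G,get_ft_force(),get_ee_rot())
for o in(0,np.pi):
    print(o,inverse_kinematics([*G,.1],Q(SCY+o)),inverse_kinematics([.5,.2,.03],Q(SY+o)),inverse_kinematics([.4856,-.1756,.08],Q(-.068+o)))
E
```

```text
[ 0.5675 -0.204 ] [-0.619  -0.1814 -0.4721] [-0.0001  0.1706  0.9853 -0.0007]
0 [-0.3649  0.5512  1.7539 -0.      0.8365 -0.0193] [ 0.3584  0.5977  1.9174 -0.      0.6265  2.0776] [-0.37    0.4859  1.9553 -0.      0.7004  1.2688]
3.141592653589793 None [ 0.3584  0.5977  1.9174 -0.      0.6265 -1.064 ] [-0.37    0.4859  1.9553 -0.      0.7004 -1.8728]
```

Run:
```python
from h import *
move_pose([*G,.22],Q(SCY)); command_gripper(.6)
movel([*G,.115],v=.12)
c=movel([*G,.094],v=.02,until_force=2.5); z=get_tcp_pos(); print(c,z,get_ft_force())
movel([z[0],z[1],z[2]+.0025 if c else .098],v=.02)
z=get_tcp_pos();print(z)
command_gripper(0); print(get_grip_width()*.088,get_finger_force(),get_tcp_pos(),get_time())
movel([z[0],z[1],.2],v=.1); print(get_grip_width()*.088,get_ft_force())
# stand off before the sleeve mouth: tip 25 mm short of the mouth, high
u=np.array([np.cos(SY),np.sin(SY)]); M=np.array([.5689,.1915])-.045*u; print('mouth',M)
p=M-u*(.096+.03)
move_pose([*p,.2],Q(SY)); movel([*p,.06],v=.12)
print(get_tcp_pos(),get_time())
for n in("scene","top"): cv2.imwrite(f"pics/{n}1.png",read_camera(n)[:,:,::-1])
s=cv2.imread('pics/scene1.png');t=cv2.imread('pics/top1.png')
c=lambda i,x,y:cv2.convertScaleAbs(cv2.resize(i[y:y+120,x:x+80],(400,600),interpolation=cv2.INTER_CUBIC),alpha=1.6)
s2=cv2.convertScaleAbs(cv2.resize(s[130:250,330:430],(400,480),interpolation=cv2.INTER_CUBIC),alpha=1.6)
cv2.imwrite('pics/z1.png',np.hstack([c(t,200,210),np.vstack([s2,np.zeros((120,400,3),np.uint8)])]))
```

```text
True [ 0.5673 -0.204   0.096 ] [-0.7905  0.1266  4.9031]
[ 0.5673 -0.204   0.0985]
0.013816050192979183 29.99105930328369 [ 0.5673 -0.204   0.0985] 6.7583
0.013799224427969686 [-0.011  -0.6681 -0.3136]
mouth [0.5244 0.1982]
[0.4002 0.217  0.0605] 11.15
```

View pics/z1.png

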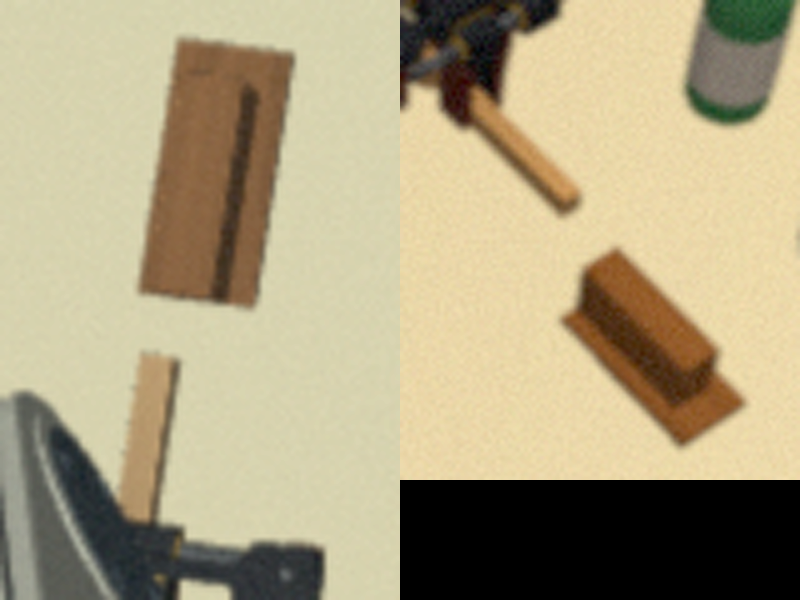

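The top crop shows the scoop's handle in front of the sleeve mouth: tip at about (158,355), tube side strip from (245,85) to (218,300). The scene crop shows the tip at (570,200) and the tube top clearly. I'll take lateral edge profiles to compare the two in the same views.

```bash
cat > prof.py <<'E'
from h import *
C=np.array([.5689,.1915])
def proj(n,P):
    K,T=CI[n]["intrinsics"],CI[n]["T"]; q=(P-T[:3,3])@T[:3,:3]; return np.c_[K[0,0]*q[:,0]/-q[:,2]+K[0,2],-K[1,1]*q[:,1]/-q[:,2]+K[1,2]]
def prof(n,img,z,s0,s1,w):   # mean grey over s in [s0,s1], against lateral w; frame at C, yaw SY
    u=np.array([np.cos(SY),np.sin(SY)]);v=np.array([-u[1],u[0]]); S=np.linspace(s0,s1,40)
    X=C+S[:,None,None]*u+w[None,:,None]*v; P=np.concatenate([X,np.full(X.shape[:2]+(1,),z)],2).reshape(-1,3)
    m=proj(n,P).astype(np.float32).reshape(len(S),len(w),2)
    return cv2.remap(img,m[...,0],m[...,1],cv2.INTER_CUBIC).mean(0)
def edges(n,img,z,s0,s1,ws=.03,k=6):
    w=np.arange(-ws,ws,.00025); g=cv2.GaussianBlur(prof(n,img,z,s0,s1,w).astype(np.float64)[None],(0,0),3)[0].sum(1)
    d=np.gradient(g); i=[j for j in range(5,len(d)-5) if abs(d[j])==abs(d[j-5:j+6]).max() and abs(d[j])>1.0]
    return [(round(w[j]*1e3,2),round(d[j],1)) for j in i]
E
python3 - <<'E'
from prof import *
for n in('scene','top'):
    im=cv2.imread(f'pics/{n}1.png').astype(np.float32)
    print(n,'tube far',edges(n,im,.046,0.005,.035)); print(n,'tube near',edges(n,im,.046,-.035,-.005))
    print(n,'scoop tipward',edges(n,im,.0745,-.108,-.08)); print(n,'scoop back',edges(n,im,.0745,-.13,-.105))
E
```

```text
scene tube far [(np.float64(-11.5), np.float64(2.9)), (np.float64(12.75), np.float64(8.4))]
scene tube near [(np.float64(-28.75), np.float64(-1.5)), (np.float64(-24.25), np.float64(-1.8)), (np.float64(-17.0), np.float64(1.5)), (np.float64(-12.25), np.float64(3.3)), (np.float64(12.5), np.float64(8.5))]
scene scoop tipward [(np.float64(-15.25), np.float64(-9.5)), (np.float64(-7.25), np.float64(5.3)), (np.float64(5.25), np.float64(4.1))]
scene scoop back [(np.float64(-15.5), np.float64(-9.0)), (np.float64(-7.25), np.float64(5.2)), (np.float64(5.5), np.float64(4.9))]
top tube far [(np.float64(-19.25), np.float64(-6.4)), (np.float64(-12.25), np.float64(6.2)), (np.float64(17.5), np.float64(12.5))]
top tube near [(np.float64(-19.25), np.float64(-6.2)), (np.float64(-12.25), np.float64(6.3)), (np.float64(17.5), np.float64(12.6))]
top scoop tipward [(np.float64(-9.5), np.float64(-15.7)), (np.float64(-6.0), np.float64(9.7)), (np.float64(7.0), np.float64(6.0))]
top scoop back [(np.float64(-9.5), np.float64(-15.4)), (np.float64(-6.0), np.float64(9.2)), (np.float64(7.0), np.float64(6.0)), (np.float64(11.25), np.float64(-2.7)), (np.float64(15.0), np.float64(-3.8)), (np.float64(20.0), np.float64(-3.5)), (np.float64(25.0), np.float64(-3.1))]
```

Run:
```python
from prof import *
u=np.array([np.cos(SY),np.sin(SY)]);v=np.array([-u[1],u[0]]); M=C-.045*u+.0008*v
at=lambda tip,z=.026:[*(M+u*(tip-.096)),z]   # tip depth past the mouth
movel(at(-.03),v=.06); wait(.3); print(get_tcp_pos()-at(-.03),get_ft_force())
c=movel(at(.02),v=.04,until_force=5); p=get_tcp_pos(); print(c,((p[:2]-M)@u+.096)*1e3,get_ft_force())
if not c:
    c=movel(at(.088),v=.05,until_force=7); p=get_tcp_pos(); print(c,((p[:2]-M)@u+.096)*1e3,get_ft_force(),p-at(0.),get_time())
```

```text
[0.0002 0.0001 0.0003] [ 0.073  -0.8095 -0.4902]
False 19.703393181742552 [ 0.8101  0.2176 -0.2227]
True 79.19703863762066 [ 0.395  -0.1382 -0.8282] [ 0.0782 -0.0123 -0.0006] 14.7583
```

Run:
```python
from prof import *
u=np.array([np.cos(SY),np.sin(SY)]);v=np.array([-u[1],u[0]]); M=C-.045*u+.0008*v
p0=get_tcp_pos()
c=movel([*(p0[:2]+.01*u),p0[2]],v=.015,until_force=12); p=get_tcp_pos(); wait(.2); print(c,((p[:2]-M)@u+.096)*1e3,get_ft_force())
for n in("scene","top"): cv2.imwrite(f"pics/{n}2.png",read_camera(n)[:,:,::-1])
```

```text
True 79.44371442174034 [-0.9773  1.0851  6.0766]
```

Run:
```python
from prof import *
command_gripper(.5); wait(.3); p=get_tcp_pos(); print(get_finger_force(),get_ft_force())
movel([p[0],p[1],.22],v=.12)
move_pose([.4856,-.1756,.22],Q(-.068)); print(get_time())
for n in("scene","top"): cv2.imwrite(f"pics/{n}3.png",read_camera(n)[:,:,::-1])
s=cv2.imread('pics/scene3.png');t=cv2.imread('pics/top3.png')
f=lambda i,x,y:cv2.convertScaleAbs(cv2.resize(i[y:y+100,x:x+66],(400,600),interpolation=cv2.INTER_CUBIC),alpha=1.6)
cv2.imwrite('pics/z3.png',np.hstack([f(t,210,210),f(s,350,160)]))
```

```text
0.0 [0.3179 0.0346 0.5447]
19.5833
```

View pics/z3.png

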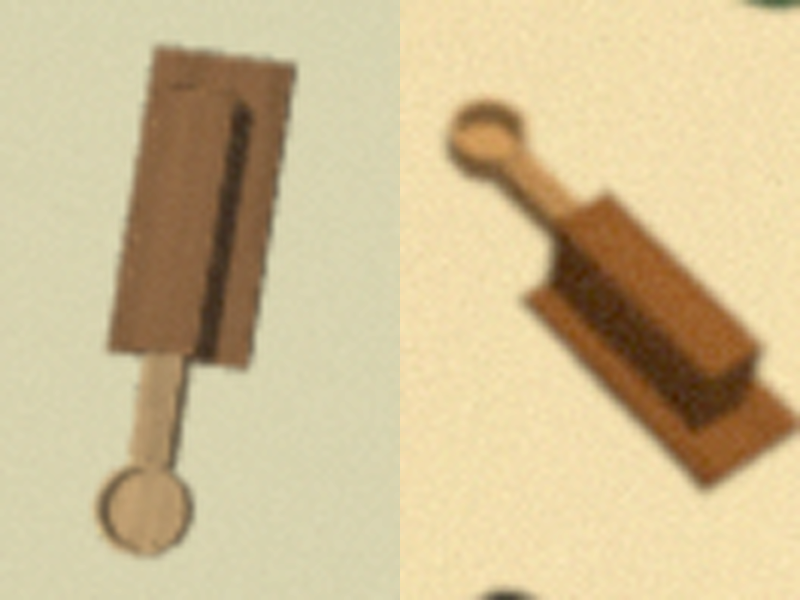

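View pics/scene3.png

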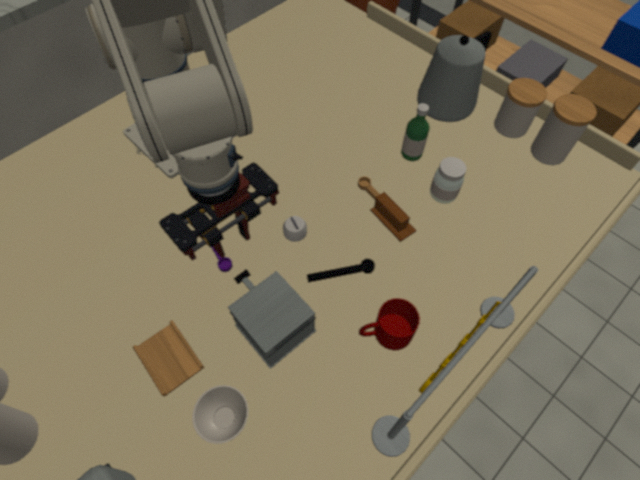

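The scoop is seated: its bowl is outside with the centre about 54 mm from the mouth (expected 53), and the lid is clear. The bystanders are in place. Now the lid.

Run:
```python
from h import *
command_gripper(.7)
P=np.array([.4856,-.1756,.079]); movel([P[0],P[1],.12],v=.1); c=movel(P,v=.04,until_force=4); print(c,get_tcp_pos())
command_gripper(0); print(get_grip_width()*88,get_finger_force(),get_ft_force())
P=get_tcp_pos(); d=np.array([np.cos(-.068),np.sin(-.068)])
for a in np.radians(np.arange(6,61,6)):
    r=np.array([.152*np.cos(a)-.004*np.sin(a), .152*np.sin(a)+.004*np.cos(a)])
    movel([*(P[:2]+d*(.152-r[0])),P[2]+r[1]-.004],v=.08)
    f=get_ft_force(); print(round(np.degrees(a)),f,round(get_grip_width()*88,2))
    if np.linalg.norm(f)>40: print('stop'); break
wait(.5); print(get_tcp_pos(),get_ft_force(),get_finger_force(),get_time())
for n in("scene","top"): cv2.imwrite(f"pics/{n}4.png",read_camera(n)[:,:,::-1])
```

```text
False [ 0.4858 -0.1757  0.0792]
29.68436831754556 29.999976754188538 [0.5112 2.9441 0.2557]
6 [ 0.2506  1.6375 -1.0923] 29.85
12 [ 0.9022  1.908  -1.2559] 29.57
18 [ 1.4092  2.2371 -2.2003] 29.54
24 [-0.4349  2.7684 -2.0191] 30.12
30 [-0.1464  2.5178 -1.0611] 30.11
36 [-0.4111  3.0089 -1.3526] 29.74
42 [-0.7584  3.7143 -1.7831] 29.63
48 [-1.1666  3.7654 -2.0658] 29.7
54 [-1.2471  5.1382 -0.4051] 29.89
60 [-1.5823  5.0049 -0.2818] 29.51
[ 0.5656 -0.1806  0.2091] [-1.7623  4.9677 -1.5097] 29.998449683189392 27.1
```

View pics/scene4.png

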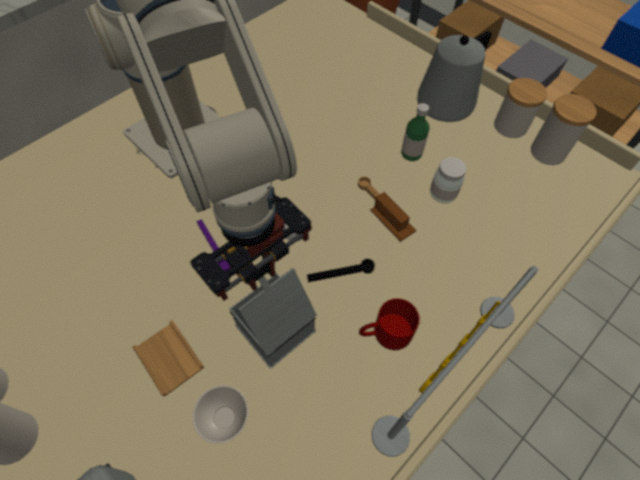

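The lid is up with the gripper on its handle, the scoop is in the sleeve and everything else is in place. The lid's free-edge corners are at about (293,271) and (232,313). I'll check the angle against those pixels.

Run:
```python
from prof import *
d=np.array([np.cos(-.068),np.sin(-.068)]);e=np.array([-d[1],d[0]]); H=np.array([.4858,-.1757])+.152*d
for A in(50,55,60,65,70):
    a=np.radians(A); x=.118*np.cos(a)-.006*np.sin(a); z=.118*np.sin(a)+.006*np.cos(a)
    print(A,proj('scene',np.array([[*(H-d*x+s*.059*e),.09+z] for s in(1,-1)])).ravel())
g=cv2.imread('pics/scene4.png')[255:330,220:320]
cv2.imwrite('pics/z4.png',cv2.convertScaleAbs(cv2.resize(g,(800,600),interpolation=cv2.INTER_CUBIC),alpha=1.6))
```

```text
50 [288.1773 264.6666 233.6067 304.9935]
55 [291.0282 266.3565 236.0226 307.2025]
60 [294.1294 268.4687 238.7256 309.8426]
65 [297.4585 270.9955 241.6985 312.9016]
70 [300.9893 273.9237 244.9196 316.3614]
```

View pics/z4.png

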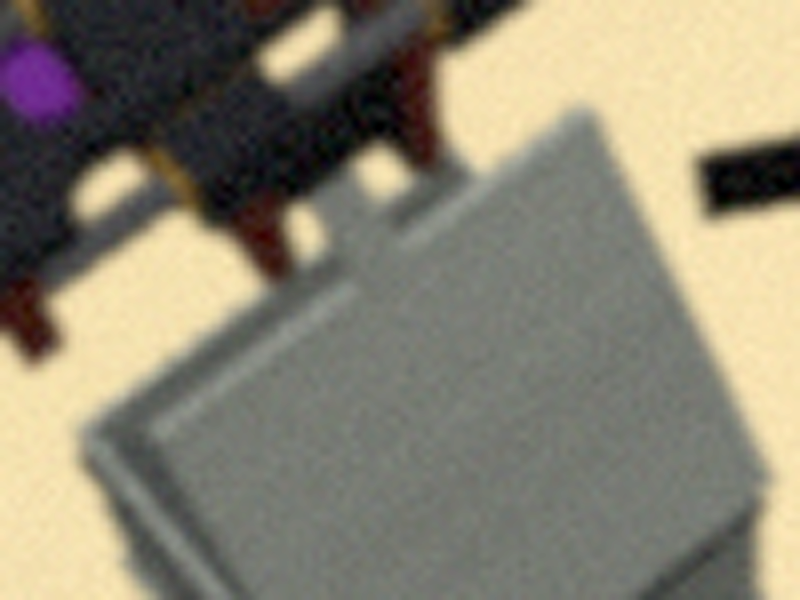

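The crop puts the lid corners at (293.7,268.7) and (238.7,309). The prediction for 60° is (294.1,268.5) and (238.7,309.8), so the angle is right.

Run:
```python
from station import *
print(get_finger_force(),get_qvel(),get_time()); print(job_done())
```

```text
29.99854803085327 [-5.19051505e-04 -9.29868518e-05  1.59710261e-03 -1.05083662e-03
 -1.18496663e-03  1.04079029e-03] 27.2
the job is handed in; nothing more can be done
None
```

The scoop's handle is fully home in its sleeve and released with the bowl outside, the lid is held open at about 60° by the gripper (checked in the camera view), no bystander appears to have moved, and the job was handed in at 27.2 s (no verdict was returned).

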